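# Hang the washed wire grid on the drain stand

### The arm

A 6-joint arm with a two-finger parallel gripper is mounted at the origin on the work surface. World frame = base frame: x ahead of the robot, y to its left, z up, the work surface at z = 0. Lengths are in m, angles in rad, forces in N, time in s.
With the tool pointing down it reaches from about 0.375 to 0.9 m from the base axis. Payload 3.1 kg.
Tool frame: the origin (TCP) lies at the very end of the fingers, on their centre line; the grasp point (between the pads) lies 19 mm behind it; z points along the fingers, y is the direction in which the jaws open and shut (so a half turn about z gives the same grasp; the last joint's range is limited). The gripper opens to 85 mm and grips with 20 to 120 N. Pads are 22 mm wide; open, the fingers measure 114 mm over their backs; the gripper's body (76 mm by 85 mm) begins 54 mm behind the grasp point. The pads swing forward as they close: fully open they stand 13 mm farther back than shut.
Start: joints at [0.985, 0.527, 1.433, -0, 1.181, -0.178], TCP at [0.248, 0.574, 0.231] pointing down, gripper open.
Joint ranges: [-3.08, 3.08], [-0.75, 2.2], [0.22, 2.44], [-1.43, 4.57], [0, 2.65], [-2.85, 2.85]. Speed limits (rad/s): [2.79, 2.79, 3.14, 3.14, 3.14, 3.14].

### API

Orientations are given as a unit quaternion [x, y, z, w].
In Python, from station import manip gives the robot as it stands.
- The arm moves only by the tool send_rows, never from a script. Its argument "motion" is a list of rows, each an object with "gripper": the finger opening in mm, from 0 to 85.4; "travel": the shift along the tool's x, y, z in mm, a list of three; "rotation": the turn, a rotation vector about the tool's x, y, z in degrees, a list of three. In form: [{"gripper": gripper, "travel": [x, y, z], "rotation": [ax, ay, az]}, ...]. A call has 1 to 12 rows; each row shifts and turns the commanded pose from where the row before left it, along the tool's axes as they then stand; what a row does not reach is not made up. A row lasts 1/12 s, in which the tool goes at most 41.7 mm and 7.16 degrees, less where a joint would pass 70% of its speed; a pose out of reach is approached as far as the arm can. A call is refused whole if a number of a shift passes 41.7 or a number of a turn 7.16, either way. A call with a gripper value outside its range is refused whole. The fingers move at their own pace and stop on an object; "newtons" is the grip in N (left out, the last holds). Time passes only in rows, so rows that do not move let the fingers close. It gives the time, the measured TCP pose, the force and the opening at its end, in the units of the state.
- manip.sense(): the state, without advancing time (a new reading comes with each control period).
- manip.snapshot(name): name is "scene" or "top"; returns the picture (400x640x3 uint8, red, green, blue); there is no depth.
- manip.calibration(name): a dict with "fx", "fy", "cx", "cy" (pixels), "cam_to_world" (4x4, takes a point from camera to world coordinates). Camera axes: x right, y down, z forward; pixel columns grow to the right and rows downward; lengths in m; the calibration is good to about 2 mm. A picture is of the moment at which its call begins. calibration takes no time and is no camera call.
- manip.sign_off(): hands the job in, once; it reports no verdict.
The state is a dict: "t": time; "q": joint angles; "qd": joint speeds; "tau": joint torques, N m; "tcp_pos": TCP position; "tool_rot": TCP orientation; "force": force on the tool from outside, world axes, zero at the start; "ft_torque": the same for the moment, N m; "finger_gap": opening from 0.0 (shut) to 1.0 (fully open).
Only numpy, scipy, OpenCV 4.12 (cv2) and the standard library are available. Lean on these libraries where they do the work, as an engineer would, in place of code of your own. Each camera call takes 0.05 s, during which the arm holds its last target. There are 200 camera calls.

### The job

Lift the washed wire grid out of the tray rack and hang it by its top rod, centred, on the two hooks of the drain stand, making sure the rod has dropped into both hooks before you let go of it. The stand's drip tray has been left pulled out: push it fully home so it is under the grid. Leave the lid, the jar and the shaker as they are.

Things in the scene. Friction and masses are not known exactly. Their poses are not given: they have to be found in the camera images.
- grid_top (a point): Centre of the top rod of the wire grid, 172 mm above the grid's lower edge and the place to grip it. The rod is round, 8 mm thick, 325 mm long, and bare for 20 mm to either side of this point; the grid hangs below it. Axes: y along the rod, z up in the plane of the grid, x square to the grid.
- grid: Open stainless wire oven grid, 325 mm wide, 176 mm tall, about 0.55 kg, standing on its long edge. Frame of 8 mm rod; 5 mm upright wires at 25, 75 and 125 mm to either side of the middle and one wire across, 60 mm up. Both faces alike: it may hang either way round. Origin in the middle of its lower edge; axes as grid_top.
- rack: Low black-coated wire tray rack, 348 x 218 mm, fixed to the bench; origin under its middle. Trays stand on edge along its y axis in 14 mm slots at x = -50, 0, +50 mm between wire loops 105 mm high; slot floor 16 mm above the bench. The grid is in one outer slot, the solid lid in the other. Lift the grid straight up until its lower edge is above 105 mm.
- stand: Fixed stainless drain stand; origin on the bench under the middle between its two hooks. Axes: y towards the left hook, -x towards the side the tray is pulled out (the robot's), z up. Two 25 mm posts at y = +-208 mm carry a 25 mm cross rail along y, its axis 75 mm behind the hooks (x = +75) at height 245 mm.
- seat_mid (a point): Point midway between the two hooks, 235 mm above the bench: where the middle of the grid's top rod (its centre line) lies when both hooks hold it. Axes as the stand. The rod then lies along y and the grid hangs straight down, its lower edge 63 mm above the bench. Coming in from the -x side with the rod above the hook tips, each hook passes through the opening between the grid's wires at 75 and 125 mm.
- hook_left: Left hook, at y = +100 mm. Origin: centre of a seated rod; axes as the stand. 8 mm bar bent in the x-z plane: level from the rail (top 14 mm above the origin), dips into a trough under the origin, turns up on the -x side to a tip 30 mm above it. Mouth open upwards, 40 mm wide, funnelling the rod into the trough. A rod left on the level part is 18 mm too high.
- hook_right: Right hook, at y = -100 mm, like the left one.
- tray_handle (a point): Middle of the drip tray's handle: a level round bar 10 mm thick, 110 mm long, along the stand's y, 50 mm above the bench, 20 mm before the tray's front wall, free to grip from above. The tray (170 x 340 mm, 34 mm high) slides along the stand's x between two runners. Fully home the bar is 105 mm from seat_mid along the stand's -x.
- tray (a joint): How far the drip tray is pulled out, in m: 0 is fully home against its stop under the hooks, growing towards the stand's -x. It slides with about 2 N of friction and stays where it is left.
- lid_mid (a point): Bystander: centre of a flat solid metal pan lid, 325 x 110 mm, 9 mm thick, with a dark recessed grip, standing on edge in the rack's other outer slot, 100 mm from the grid; its top edge is 126 mm above the bench.
- jar_mid (a point): Bystander: centre of a glass storage jar with a steel cap, 90 mm across, 120 mm tall, standing on the bench.
- shaker_mid (a point): Bystander: centre of a round metal shaker, 72 mm across, 104 mm tall, standing on the bench.

How it is judged:
On the way:
1. the grid's top rod lies in both hooks while the gripper still holds it (x of grid_top in the frame of seat_mid between -0.013 and 0.013 m and y of grid_top in the frame of seat_mid between -0.03 and 0.03 m and z of grid_top in the frame of seat_mid between -0.006 and 0.006 m and angle between the y axis of grid_top and the y axis of seat_mid, either way round below 0.05 rad and angle between grid_top's own z axis and vertical below 0.15 rad and contact force between the fingers and grid above 1 N), for 0.2 s.
At the end, for the whole second after the job is handed in: The grid hangs released and at rest, its top rod bearing on both hooks: within 6 mm of the seat in height, 13 mm in depth, 30 mm of centre; within 0.05 rad of the hooks' line, upright within 0.15 rad. The drip tray is home within 8 mm (x of grid_top in the frame of seat_mid between -0.013 and 0.013 m and y of grid_top in the frame of seat_mid between -0.03 and 0.03 m and z of grid_top in the frame of seat_mid between -0.006 and 0.006 m and angle between the y axis of grid_top and the y axis of seat_mid, either way round below 0.05 rad and angle between grid_top's own z axis and vertical below 0.15 rad and contact force between grid and hook_left above 0.6 N and contact force between grid and hook_right above 0.6 N and linear speed of grid below 0.03 m/s and value of joint tray below 0.008 m); the robot touches nothing.
It fails at once if the lid is moved more than 30 mm (distance of lid_mid from where it was at the start of the episode above 0.03 m).
It fails at once if the jar is moved more than 30 mm (distance of jar_mid from where it was at the start of the episode above 0.03 m).
It fails at once if the shaker is moved more than 30 mm (distance of shaker_mid from where it was at the start of the episode above 0.03 m).
It also fails if it takes over 64 s, if anything falls off the work surface, if the arm or the gripper's body presses on something with over 40 N, if the wrist force passes 120 N, or if a joint passes its speed limit or range.

## Working session

There is one attempt and no reset: what is moved stays moved. The work goes in short steps, Python scripts to look and compute and a tool call to move; the robot and the scene stay as the last step left them, time stands still between calls to the robot, and variables do not carry over. Pictures are saved under pics/ and viewed, about 8 in all and at most 12, crops included, and the job is handed in when it is done.

Besides the shell and the picture viewer there is one more tool, called after ">>>" in YAML: its name, and indented under it one key for each argument. send_rows: Moves the arm, as the interface text tells. Its arguments: {"type":"object","properties":{"motion":{"type":"array","items":{"type":"object","properties":{"gripper":{"type":"number"},"travel":{"type":"array","items":{"type":"number"}},"rotation":{"type":"array","items":{"type":"number"}}}}},"newtons":{"type":"number"}},"required":["motion"]}

```bash
mkdir -p pics
python3 - <<'E'
from station import manip
import cv2, numpy as np
for n in("scene","top"):
    im=manip.snapshot(n); cv2.imwrite(f"pics/{n}0.png",im[:,:,::-1])
    c=manip.calibration(n); print(n,c["fx"],c["fy"],c["cx"],c["cy"],np.round(c["cam_to_world"],3).tolist())
print(manip.sense())
E
```

```text
scene 397.58595430482427 397.58595430482427 323.5166501059441 200.86066046905106 [[0.246, 0.606, -0.757, 1.436], [0.969, -0.167, 0.181, -0.249], [-0.016, -0.778, -0.628, 0.949], [0.0, 0.0, 0.0, 1.0]]
top 421.50686059701997 421.50686059701997 323.20616208189773 204.83291187920324 [[0.076, -0.975, 0.211, 0.235], [-0.997, -0.074, 0.017, -0.023], [-0.0, -0.212, -0.977, 1.294], [0.0, 0.0, 0.0, 1.0]]
{'t': 0.1, 'q': array([ 9.84444562e-01,  5.28398188e-01,  1.43376430e+00,  1.88896927e-05,
        1.18138517e+00, -1.78477682e-01]), 'qd': array([-0.0002076 ,  0.00012322, -0.00399998,  0.00021524,  0.00098021,
        0.00159328]), 'tau': array([ 1.16219494e-04, -4.43298805e+01, -1.78585249e+01, -2.19674389e-04,
        3.84365005e-03, -1.97748437e-05]), 'tcp_pos': array([0.24751105, 0.57321231, 0.23041925]), 'tool_rot': array([ 2.02529767e-01,  9.79275619e-01, -9.03635114e-04, -3.72870191e-04]), 'force': array([ 0.43915344, -0.26845191, -0.05193532]), 'ft_torque': array([ 0.04212928, -0.00168242, -0.02976133]), 'finger_gap': 1.0020440653799458}
```

View pics/scene0.png

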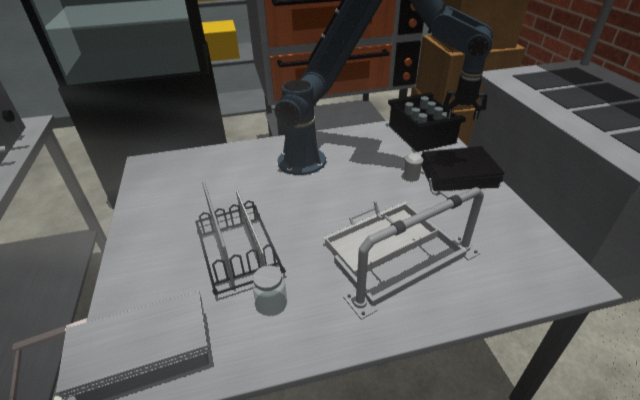

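View pics/top0.png

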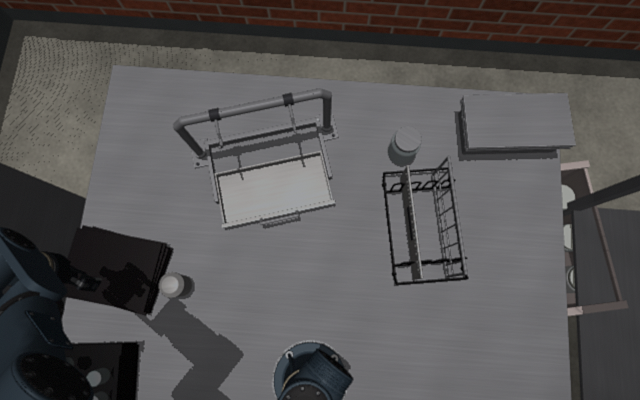

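```bash
cat > h.py <<'E'
import numpy as np, cv2
from station import manip
C={n:manip.calibration(n) for n in("scene","top")}
def ray(n,u,v):
    c=C[n];T=np.array(c["cam_to_world"])
    return T[:3,3],T[:3,:3]@np.array([(u-c["cx"])/c["fx"],(v-c["cy"])/c["fy"],1])
def onz(n,u,v,z):
    o,d=ray(n,u,v);return o+d*(z-o[2])/d[2]
def proj(n,p):
    c=C[n];T=np.array(c["cam_to_world"]);q=T[:3,:3].T@(np.array(p)-T[:3,3]);return np.array([c["fx"]*q[0]/q[2]+c["cx"],c["fy"]*q[1]/q[2]+c["cy"]])
def crop(im,x0,y0,x1,y1,s): return cv2.resize(im[y0:y1,x0:x1],None,fx=s,fy=s,interpolation=cv2.INTER_CUBIC)
E
python3 - <<'E'
import cv2,numpy as np
from h import crop
t=cv2.imread("pics/top0.png");s=cv2.imread("pics/scene0.png")
a=crop(t,376,150,476,290,4); b=crop(t,165,85,345,235,4)[:560,:]
b=crop(t,170,85,345,225,4)
a=a[:,:]; im=np.hstack([cv2.resize(a,(228,320)),np.zeros((320,1,3),np.uint8)])
cv2.imwrite("pics/a1.png",crop(t,376,150,476,290,4.2))
cv2.imwrite("pics/b1.png",crop(t,170,80,350,235,3.8))
cv2.imwrite("pics/c1.png",crop(s,185,175,495,320,2.58))
E
```

```text
(no output)
```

View pics/a1.png

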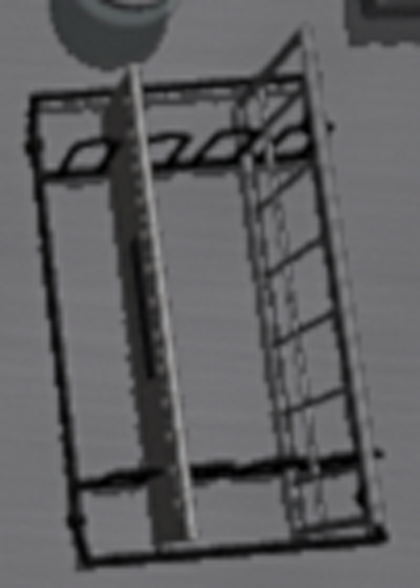

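View pics/b1.png

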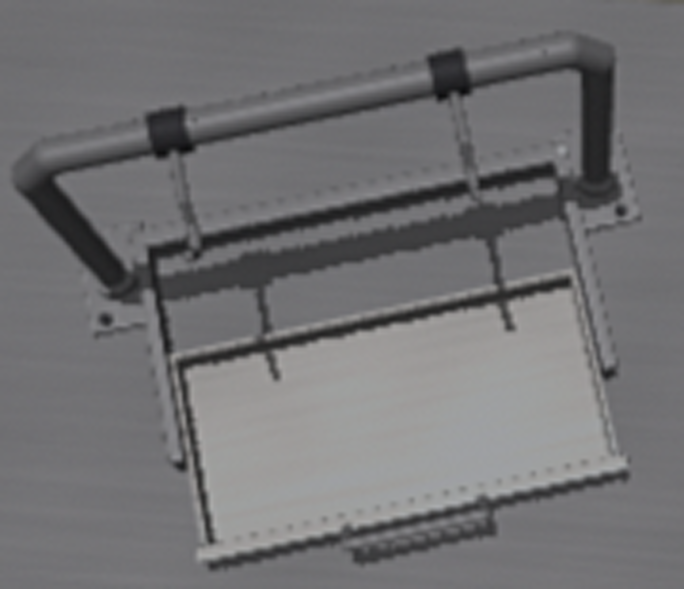

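View pics/c1.png

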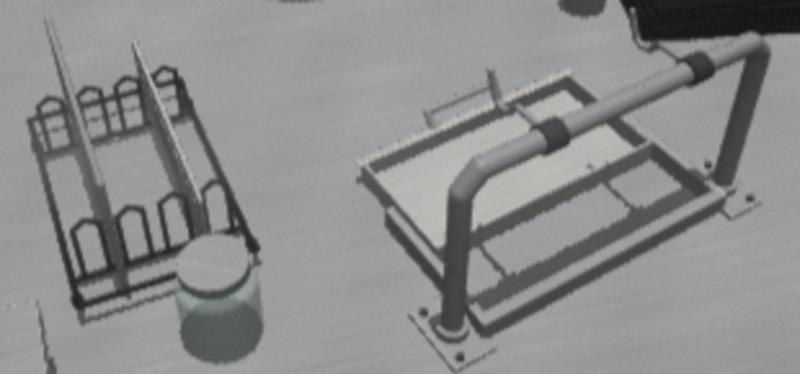

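Run:
```python
from h import *
def A(x,y,z): return onz("top",376+x/4.2,150+y/4.2,z)
def B(x,y,z): return onz("top",170+x/3.8,80+y/3.8,z)
def D(x,y,z): return onz("scene",185+x/2.58,175+y/2.58,z)
r=np.round
def pr(l,p,q): d=p-q; print(l,r((p+q)/2,4),"len",r(np.linalg.norm(d[:2]),4),"yaw(deg) of q->p",r(np.degrees(np.arctan2(d[1],d[0])),2))
pr("grid top",A(308,28,.188),A(377,538,.188))
pr("grid scene",D(47,20,.188),D(126,290,.02))
pr("lid top",A(135,68,.126),A(190,538,.126))
pr("rackL",A(35,97,.01),A(82,563,.01)); pr("rackR",A(325,75,.01),A(385,537,.01))
pr("rack bottom",A(82,563,.01),A(385,537,.01))
pr("tips",B(194,252,.265),B(476,196,.265))
pr("rail collars",B(168,132,.25),B(449,74,.25))
pr("collars scene",D(551,135,.25),D(697,69,.25))
pr("tips scene",D(490,70,.265),D(632,10,.265))
pr("handle",B(354,552,.05),B(492,522,.05))
pr("handle scene",D(428,115,.05),D(495,88,.05))
pr("tray front",B(205,555,.034),B(625,463,.034))
pr("stand feet",B(104,320,0),B(622,210,0))
```

```text
grid top [ 0.4721 -0.3636  0.188 ] len 0.3302 yaw(deg) of q->p 8.11
grid scene [ 0.4831 -0.3594  0.104 ] len 0.3189 yaw(deg) of q->p -171.18
lid top [ 0.4617 -0.2629  0.126 ] len 0.3198 yaw(deg) of q->p 8.33
rackL [ 0.4582 -0.2113  0.01  ] len 0.3463 yaw(deg) of q->p 8.15
rackR [ 0.4926 -0.4279  0.01  ] len 0.3451 yaw(deg) of q->p 7.74
rack bottom [ 0.3042 -0.3435  0.01  ] len 0.218 yaw(deg) of q->p 99.16
tips [0.6184 0.1747 0.265 ] len 0.1947 yaw(deg) of q->p 106.3
rail collars [0.7121 0.2058 0.25  ] len 0.2005 yaw(deg) of q->p 106.98
collars scene [0.7232 0.2075 0.25  ] len 0.1986 yaw(deg) of q->p -73.66
tips scene [0.6259 0.1772 0.265 ] len 0.1999 yaw(deg) of q->p -72.87
handle [0.4439 0.1189 0.05  ] len 0.1108 yaw(deg) of q->p 106.84
handle scene [0.4624 0.1271 0.05  ] len 0.1077 yaw(deg) of q->p -74.57
tray front [0.4691 0.1284 0.034 ] len 0.3431 yaw(deg) of q->p 106.99
stand feet [0.6826 0.1967 0.    ] len 0.4487 yaw(deg) of q->p 107.03
```

>>> send_rows:
  motion:
    - {"gripper":0,"travel":[0,0,0],"rotation":[0,0,7.1]}
    - {"gripper":0,"travel":[0,0,0],"rotation":[0,0,7.1]}
    - {"gripper":0,"travel":[0,0,0],"rotation":[0,0,7.1]}
    - {"gripper":0,"travel":[0,0,0],"rotation":[0,0,7.1]}
    - {"gripper":0,"travel":[0,0,0],"rotation":[0,0,7.1]}
    - {"gripper":0,"travel":[0,0,0],"rotation":[0,0,7.1]}
    - {"gripper":0,"travel":[0,0,0],"rotation":[0,0,7.1]}
  newtons: 40

```text
t: 0.68
tcp_pos: [0.2476, 0.5734, 0.2307]
tool_rot: [0.598, 0.802, -0.001, 0.0]
force: [-0.0, 0.1, -0.1]
finger_gap: 0.008
```

```bash
cat >> h.py <<'E'
from scipy.spatial.transform import Rotation as R
def plan(t,yaw=None,n=None):
    s=manip.sense();M=R.from_quat(s["tool_rot"]).as_matrix()
    yy=np.degrees(np.arctan2(M[1,1],M[0,1]))
    d=M.T@(np.array(t)-s["tcp_pos"])*1000
    n=n or int(np.ceil(np.abs(d).max()/40))
    print("t",round(s["t"],2),"tcp",np.round(s["tcp_pos"],4),"zaxis",np.round(M[:,2],4),"y-yaw",round(yy,2),"F",np.round(s["force"],1),"gap",round(float(s["finger_gap"]),3))
    print("total tool shift mm",np.round(d,1),"n",n,"per row",np.round(d/n,2), "" if yaw is None else f"turn z {yy-yaw:.2f}")
E
python3 -c "
from h import *
plan([.39,.105,.23],16.9)"
```

```text
t 0.68 tcp [0.2476 0.5734 0.2307] zaxis [-7.0e-04 -1.1e-03 -1.0e+00] y-yaw 16.58 F [-0.   0.1 -0.1] gap 0.008
total tool shift mm [-489.5    2.8    1.1] n 13 per row [-37.66   0.22   0.09] turn z -0.32
```

>>> send_rows:
  motion:
    - {"gripper":0,"travel":[-41,0.2,0],"rotation":[0,0,0]}
    - {"gripper":0,"travel":[-41,0.2,0],"rotation":[0,0,0]}
    - {"gripper":0,"travel":[-41,0.2,0],"rotation":[0,0,0]}
    - {"gripper":0,"travel":[-41,0.2,0],"rotation":[0,0,0]}
    - {"gripper":0,"travel":[-41,0.2,0],"rotation":[0,0,0]}
    - {"gripper":0,"travel":[-41,0.2,0],"rotation":[0,0,0]}
    - {"gripper":0,"travel":[-41,0.2,0],"rotation":[0,0,0]}
    - {"gripper":0,"travel":[-41,0.2,0],"rotation":[0,0,0]}
    - {"gripper":0,"travel":[-41,0.2,0],"rotation":[0,0,0]}
    - {"gripper":0,"travel":[-41,0.2,0],"rotation":[0,0,0]}
    - {"gripper":0,"travel":[-41,0.2,0],"rotation":[0,0,0]}
    - {"gripper":0,"travel":[-38,0.2,0],"rotation":[0,0,0]}

```text
t: 1.68
tcp_pos: [0.3926, 0.1045, 0.2313]
tool_rot: [0.595, 0.803, -0.0, 0.0]
force: [0.8, 0.4, -0.6]
finger_gap: 0.001
```

```bash
python3 -c "
from h import *
plan([.39,.105,.032],16.9)
cv2.imwrite('pics/t2.png',crop(manip.snapshot('top')[:,:,::-1],170,80,350,310,2.6))"
```

```text
t 1.68 tcp [0.3926 0.1045 0.2313] zaxis [-1.e-04 -1.e-04 -1.e+00] y-yaw 16.92 F [ 0.8  0.4 -0.6] gap 0.001
total tool shift mm [  1.2  -2.3 199.3] n 5 per row [ 0.25 -0.46 39.86] turn z 0.02
```

View pics/t2.png

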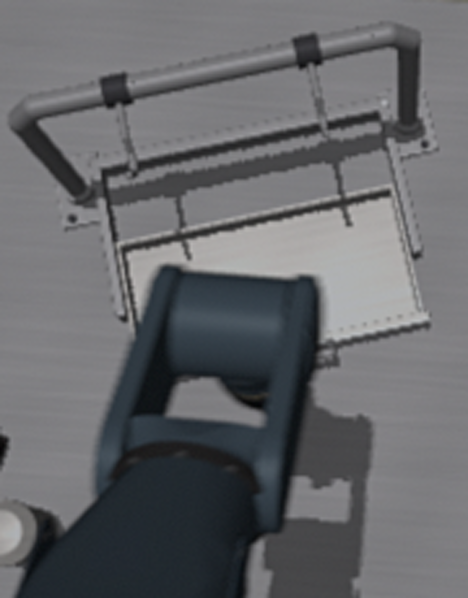

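>>> send_rows:
  motion:
    - {"gripper":0,"travel":[0,-1,33],"rotation":[0,0,0]}
    - {"gripper":0,"travel":[0,-1,33],"rotation":[0,0,0]}
    - {"gripper":0,"travel":[0,0,33],"rotation":[0,0,0]}
    - {"gripper":0,"travel":[0,0,33],"rotation":[0,0,0]}
    - {"gripper":0,"travel":[0,0,33],"rotation":[0,0,0]}
    - {"gripper":0,"travel":[0,0,33],"rotation":[0,0,0]}
    - {"gripper":0,"travel":[0,0,0],"rotation":[0,0,0]}

```text
t: 2.32
tcp_pos: [0.3869, 0.1061, 0.0273]
tool_rot: [0.595, 0.803, -0.004, -0.006]
force: [-0.9, -0.2, 0.7]
finger_gap: 0.003
```

```bash
python3 -c "
from h import *
plan([.522,.147,.032],16.9)"
```

```text
t 2.32 tcp [0.3869 0.1061 0.0273] zaxis [-1.440e-02  2.000e-04 -9.999e-01] y-yaw 16.91 F [-0.9 -0.2  0.7] gap 0.003
total tool shift mm [-1.000e-01  1.411e+02 -6.600e+00] n 4 per row [-3.000e-02  3.528e+01 -1.650e+00] turn z 0.01
```

>>> send_rows:
  motion:
    - {"gripper":0,"travel":[0,12,0],"rotation":[0,0,0]}
    - {"gripper":0,"travel":[0,12,0],"rotation":[0,0,0]}
    - {"gripper":0,"travel":[0,12,0],"rotation":[0,0,0]}
    - {"gripper":0,"travel":[0,12,0],"rotation":[0,0,0]}
    - {"gripper":0,"travel":[0,12,0],"rotation":[0,0,0]}
    - {"gripper":0,"travel":[0,12,0],"rotation":[0,0,0]}
    - {"gripper":0,"travel":[0,12,0],"rotation":[0,0,0]}
    - {"gripper":0,"travel":[0,12,0],"rotation":[0,0,0]}
    - {"gripper":0,"travel":[0,12,0],"rotation":[0,0,0]}
    - {"gripper":0,"travel":[0,12,0],"rotation":[0,0,0]}

```text
t: 3.15
tcp_pos: [0.5042, 0.1412, 0.0354]
tool_rot: [0.595, 0.804, -0.001, -0.001]
force: [-2.1, -2.0, -2.2]
finger_gap: -0.001
```

>>> send_rows:
  motion:
    - {"gripper":0,"travel":[0,4,0],"rotation":[0,0,0]}
    - {"gripper":0,"travel":[0,4,0],"rotation":[0,0,0]}

```text
t: 3.32
tcp_pos: [0.5131, 0.1436, 0.0352]
tool_rot: [0.595, 0.804, 0.0, 0.0]
force: [-1.9, -0.4, 1.8]
finger_gap: 0.0
```

>>> send_rows:
  motion:
    - {"gripper":0,"travel":[0,3,0],"rotation":[0,0,0]}
    - {"gripper":0,"travel":[0,0,0],"rotation":[0,0,0]}

```text
t: 3.48
tcp_pos: [0.5163, 0.1444, 0.0342]
tool_rot: [0.595, 0.804, 0.0, 0.0]
force: [0.1, 0.0, -0.9]
finger_gap: 0.0
```

>>> send_rows:
  motion:
    - {"gripper":0,"travel":[0,3,0],"rotation":[0,0,0]}
    - {"gripper":0,"travel":[0,3,0],"rotation":[0,0,0]}

```text
t: 3.65
tcp_pos: [0.5208, 0.1459, 0.0334]
tool_rot: [0.595, 0.804, -0.001, -0.001]
force: [-2.3, -0.6, 1.3]
finger_gap: -0.0
```

>>> send_rows:
  motion:
    - {"gripper":0,"travel":[0,3,0],"rotation":[0,0,0]}
    - {"gripper":0,"travel":[0,0,0],"rotation":[0,0,0]}

```text
t: 3.82
tcp_pos: [0.5254, 0.147, 0.0333]
tool_rot: [0.595, 0.803, 0.0, 0.0]
force: [-0.7, -1.0, 0.3]
finger_gap: -0.002
```

>>> send_rows:
  motion:
    - {"gripper":0,"travel":[0,3,0],"rotation":[0,0,0]}
    - {"gripper":0,"travel":[0,0,0],"rotation":[0,0,0]}

```text
t: 3.98
tcp_pos: [0.5274, 0.1477, 0.0331]
tool_rot: [0.595, 0.804, -0.0, -0.0]
force: [-1.4, -1.1, 0.9]
finger_gap: 0.001
```

>>> send_rows:
  motion:
    - {"gripper":0,"travel":[0,3,0],"rotation":[0,0,0]}
    - {"gripper":0,"travel":[0,0,0],"rotation":[0,0,0]}

```text
t: 4.15
tcp_pos: [0.5274, 0.1479, 0.033]
tool_rot: [0.595, 0.804, -0.003, -0.002]
force: [-5.9, -3.3, 2.9]
finger_gap: -0.0
```

>>> send_rows:
  motion:
    - {"gripper":0,"travel":[0,3,0],"rotation":[0,0,0]}
    - {"gripper":0,"travel":[0,0,0],"rotation":[0,0,0]}

```text
t: 4.32
tcp_pos: [0.5273, 0.1481, 0.0327]
tool_rot: [0.595, 0.804, -0.005, -0.005]
force: [-9.8, -6.2, 7.9]
finger_gap: 0.002
```

>>> send_rows:
  motion:
    - {"gripper":0,"travel":[0,3,0],"rotation":[0,0,0]}
    - {"gripper":0,"travel":[0,0,0],"rotation":[0,0,0]}

```text
t: 4.48
tcp_pos: [0.5273, 0.1483, 0.0326]
tool_rot: [0.595, 0.804, -0.007, -0.007]
force: [-13.6, -8.5, 10.7]
finger_gap: -0.002
```

>>> send_rows:
  motion:
    - {"gripper":0,"travel":[0,-12,0],"rotation":[0,0,0]}
    - {"gripper":0,"travel":[0,-30,0],"rotation":[0,0,0]}
    - {"gripper":0,"travel":[0,-30,0],"rotation":[0,0,0]}
    - {"gripper":0,"travel":[0,0,-40],"rotation":[0,0,0]}
    - {"gripper":0,"travel":[0,0,-40],"rotation":[0,0,0]}
    - {"gripper":0,"travel":[0,0,-40],"rotation":[0,0,0]}
    - {"gripper":0,"travel":[0,0,-40],"rotation":[0,0,0]}
    - {"gripper":0,"travel":[0,0,-40],"rotation":[0,0,0]}
    - {"gripper":0,"travel":[0,0,-40],"rotation":[0,0,0]}

```text
t: 5.23
tcp_pos: [0.4679, 0.1294, 0.2758]
tool_rot: [0.595, 0.803, 0.001, 0.001]
force: [1.7, 1.0, -0.3]
finger_gap: 0.002
```

>>> send_rows:
  motion:
    - {"gripper":70,"travel":[0,0,0],"rotation":[0,0,7.06]}
    - {"gripper":70,"travel":[0,0,0],"rotation":[0,0,7.06]}
    - {"gripper":70,"travel":[0,0,0],"rotation":[0,0,7.06]}
    - {"gripper":70,"travel":[0,0,0],"rotation":[0,0,7.06]}
    - {"gripper":70,"travel":[0,0,0],"rotation":[0,0,7.06]}
    - {"gripper":70,"travel":[0,0,0],"rotation":[0,0,7.06]}
    - {"gripper":70,"travel":[0,0,0],"rotation":[0,0,7.06]}
    - {"gripper":70,"travel":[0,0,0],"rotation":[0,0,7.06]}
    - {"gripper":70,"travel":[0,0,0],"rotation":[0,0,7.06]}
    - {"gripper":70,"travel":[0,0,0],"rotation":[0,0,7.06]}
    - {"gripper":70,"travel":[0,0,0],"rotation":[0,0,7.06]}
    - {"gripper":70,"travel":[0,0,0],"rotation":[0,0,7.06]}

```text
t: 6.23
tcp_pos: [0.4683, 0.1294, 0.2736]
tool_rot: [0.982, 0.19, 0.001, 0.0]
force: [0.4, 0.4, 0.1]
finger_gap: 0.821
```

>>> send_rows:
  motion:
    - {"gripper":70,"travel":[0,0,0],"rotation":[0,0,7.06]}
    - {"gripper":70,"travel":[0,0,0],"rotation":[0,0,7.06]}
    - {"gripper":70,"travel":[0,0,0],"rotation":[0,0,0]}

```text
t: 6.48
tcp_pos: [0.4681, 0.1294, 0.2736]
tool_rot: [0.998, 0.07, 0.001, -0.0]
force: [-0.5, 0.5, 0.0]
finger_gap: 0.819
```

```bash
python3 -c "
from h import *
plan([.475,-.363,.26],-81.9)
im=manip.snapshot('top')[:,:,::-1]
cv2.imwrite('pics/t3.png',im)
a=cv2.resize(im[100:180,180:350],None,fx=4.5,fy=4.5,interpolation=cv2.INTER_CUBIC)
cv2.imwrite('pics/t3c.png',im[:,160:])
for z in(.188,):print(onz('top',376+338/4.2,150+277/4.2,z))
"
```

```text
t 6.48 tcp [0.4681 0.1294 0.2736] zaxis [ 2.4e-03  2.0e-04 -1.0e+00] y-yaw -82.03 F [-0.5  0.5  0. ] gap 0.819
total tool shift mm [-61.5 488.6  13.5] n 13 per row [-4.73 37.59  1.04] turn z -0.13
[ 0.4706796 -0.3614139  0.188    ]
```

```bash
python3 -c "
from h import *
def D(x,y,z): return onz('scene',185+x/2.58,175+y/2.58,z)
a,b=D(48,20,.188),D(103,185,.188);print(a,b,(a+b)/2,np.linalg.norm(a-b))
s=cv2.imread('pics/scene0.png');cv2.imwrite('pics/s4.png',crop(s,190,175,290,300,4.6))
"
```

```text
[ 0.32590977 -0.38261995  0.188     ] [ 0.6396472  -0.33222978  0.188     ] [ 0.48277849 -0.35742487  0.188     ] 0.3177583127984608
```

>>> send_rows:
  motion:
    - {"gripper":70,"travel":[-5,40.5,0],"rotation":[0,0,0]}
    - {"gripper":70,"travel":[-5,40.5,0],"rotation":[0,0,0]}
    - {"gripper":70,"travel":[-5,40.5,0],"rotation":[0,0,0]}
    - {"gripper":70,"travel":[-5,40.5,0],"rotation":[0,0,0]}
    - {"gripper":70,"travel":[-5,40.5,0],"rotation":[0,0,0]}
    - {"gripper":70,"travel":[-5,40.5,0],"rotation":[0,0,0]}
    - {"gripper":70,"travel":[-5,40.5,0],"rotation":[0,0,0]}
    - {"gripper":70,"travel":[-5,40.5,0],"rotation":[0,0,0]}
    - {"gripper":70,"travel":[-5,40.5,0],"rotation":[0,0,0]}
    - {"gripper":70,"travel":[-5,40.5,0],"rotation":[0,0,0]}
    - {"gripper":70,"travel":[-5,40.5,0],"rotation":[0,0,0]}
    - {"gripper":70,"travel":[-6,41,0],"rotation":[0,0,0]}

```text
t: 7.53
tcp_pos: [0.4754, -0.3633, 0.2734]
tool_rot: [0.997, 0.072, 0.001, 0.0]
force: [0.5, 0.5, -0.0]
finger_gap: 0.822
```

```bash
python3 -c "
from h import *
plan([.475,-.363,.169],-81.9)
im=manip.snapshot('scene')[:,:,::-1]
cv2.imwrite('pics/s5.png',crop(im,160,80,320,310,2.6))
"
```

```text
t 7.53 tcp [ 0.4754 -0.3633  0.2734] zaxis [ 1.2e-03 -8.0e-04 -1.0e+00] y-yaw -81.72 F [ 0.5  0.5 -0. ] gap 0.822
total tool shift mm [ -0.5  -0.4 104.4] n 3 per row [-0.15 -0.14 34.81] turn z 0.18
```

View pics/s5.png

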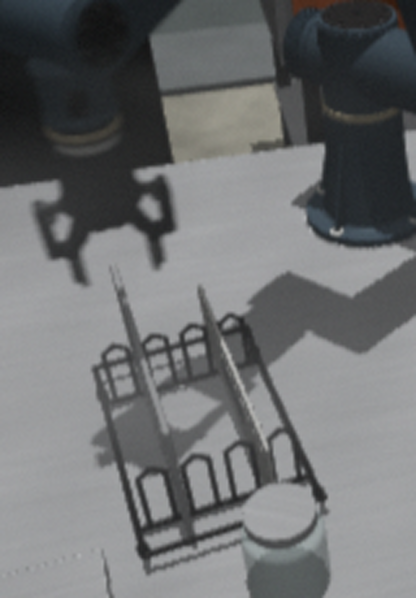

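>>> send_rows:
  motion:
    - {"gripper":70,"travel":[0,0,30],"rotation":[0,0,0]}
    - {"gripper":70,"travel":[0,0,30],"rotation":[0,0,0]}
    - {"gripper":70,"travel":[0,0,25],"rotation":[0,0,0]}
    - {"gripper":70,"travel":[0,0,19],"rotation":[0,0,0]}
    - {"gripper":0,"travel":[0,0,0],"rotation":[0,0,0]}
    - {"gripper":0,"travel":[0,0,0],"rotation":[0,0,0]}
    - {"gripper":0,"travel":[0,0,0],"rotation":[0,0,0]}
    - {"gripper":0,"travel":[0,0,0],"rotation":[0,0,0]}
    - {"gripper":0,"travel":[0,0,0],"rotation":[0,0,0]}
    - {"gripper":0,"travel":[0,0,0],"rotation":[0,0,0]}
    - {"gripper":0,"travel":[0,0,0],"rotation":[0,0,0]}
    - {"gripper":0,"travel":[0,0,0],"rotation":[0,0,0]}
  newtons: 80

```text
t: 8.58
tcp_pos: [0.4762, -0.3617, 0.171]
tool_rot: [0.997, 0.071, 0.001, 0.001]
force: [0.5, 1.3, 6.1]
finger_gap: 0.057
```

>>> send_rows:
  motion:
    - {"gripper":0,"travel":[0,0,-10],"rotation":[0,0,0]}
    - {"gripper":0,"travel":[0,0,-20],"rotation":[0,0,0]}
    - {"gripper":0,"travel":[0,0,-30],"rotation":[0,0,0]}
    - {"gripper":0,"travel":[0,0,-30],"rotation":[0,0,0]}
    - {"gripper":0,"travel":[0,0,-30],"rotation":[0,0,0]}
    - {"gripper":0,"travel":[0,0,-20],"rotation":[0,0,0]}
    - {"gripper":0,"travel":[0,0,0],"rotation":[0,0,0]}
    - {"gripper":0,"travel":[0,0,0],"rotation":[0,0,0]}

```text
t: 9.25
tcp_pos: [0.4751, -0.3605, 0.3093]
tool_rot: [0.998, 0.071, 0.0, 0.0]
force: [0.9, 0.4, -5.8]
finger_gap: 0.058
```

```bash
python3 -c "
from h import *
plan([.475,-.363,.169],-81.9)
a=manip.snapshot('scene')[:,:,::-1];b=manip.snapshot('top')[:,:,::-1]
cv2.imwrite('pics/t6f.png',b);cv2.imwrite('pics/s6f.png',a)
cv2.imwrite('pics/s6.png',np.hstack([cv2.resize(crop(a,150,80,300,310,2.6),(390,598)),cv2.resize(crop(b,360,130,500,340,2.84),(398,598))]))
"
```

```text
t 9.25 tcp [ 0.4751 -0.3605  0.3093] zaxis [ 3.e-04 -0.e+00 -1.e+00] y-yaw -81.91 F [ 0.9  0.4 -5.8] gap 0.058
total tool shift mm [ -0.5   2.5 140.3] n 4 per row [-0.11  0.61 35.07] turn z -0.01
```

View pics/s6.png

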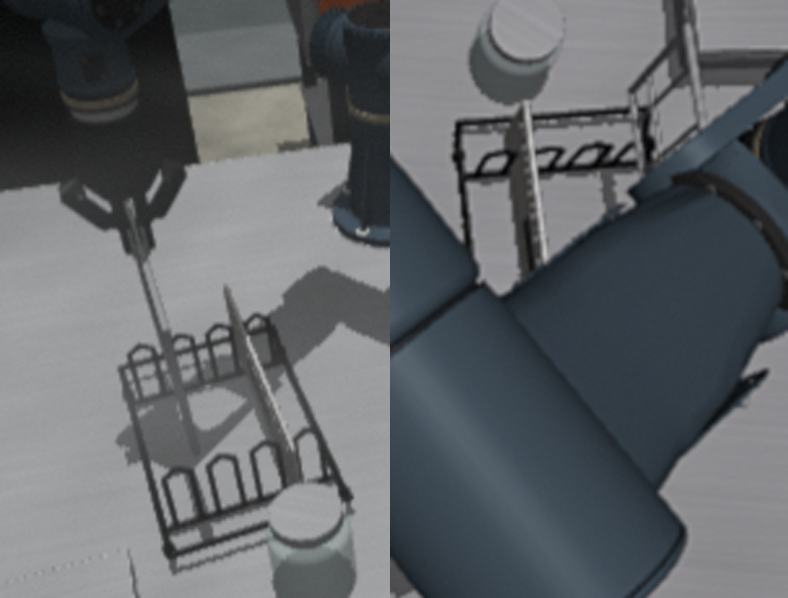

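>>> send_rows:
  motion:
    - {"gripper":0,"travel":[0,0,-5],"rotation":[0,0,-4.8]}
    - {"gripper":0,"travel":[0,0,-5],"rotation":[0,0,-7]}
    - {"gripper":0,"travel":[0,0,0],"rotation":[0,0,-7]}
    - {"gripper":0,"travel":[0,0,0],"rotation":[0,0,-7]}
    - {"gripper":0,"travel":[0,0,0],"rotation":[0,0,-7]}
    - {"gripper":0,"travel":[0,0,0],"rotation":[0,0,-7]}
    - {"gripper":0,"travel":[0,0,0],"rotation":[0,0,-7]}
    - {"gripper":0,"travel":[0,0,0],"rotation":[0,0,-7]}
    - {"gripper":0,"travel":[0,0,0],"rotation":[0,0,-7]}
    - {"gripper":0,"travel":[0,0,0],"rotation":[0,0,-7]}
    - {"gripper":0,"travel":[0,0,0],"rotation":[0,0,-7]}
    - {"gripper":0,"travel":[0,0,0],"rotation":[0,0,-7]}

```text
t: 10.35
tcp_pos: [0.4741, -0.3597, 0.316]
tool_rot: [0.706, 0.709, 0.0, -0.003]
force: [0.4, 0.7, -6.2]
finger_gap: 0.056
```

>>> send_rows:
  motion:
    - {"gripper":0,"travel":[0,0,0],"rotation":[0,0,-7]}
    - {"gripper":0,"travel":[0,0,0],"rotation":[0,0,-7]}
    - {"gripper":0,"travel":[0,0,0],"rotation":[0,0,-3]}
    - {"gripper":0,"travel":[0,0,0],"rotation":[0,0,0]}

```text
t: 10.68
tcp_pos: [0.4742, -0.3598, 0.3162]
tool_rot: [0.595, 0.804, 0.001, -0.003]
force: [0.1, 0.3, -5.4]
finger_gap: 0.06
```

```bash
python3 -c "
from h import *
s=manip.sense();print(s['ft_torque'],s['force'])
plan([.527,.148,.32],16.9)
a=manip.snapshot('scene')[:,:,::-1];cv2.imwrite('pics/s7f.png',a)
"
```

```text
[-0.01928548  0.01460819 -0.03612412] [ 0.0609516   0.32284138 -5.43093879]
t 10.68 tcp [ 0.4742 -0.3598  0.3162] zaxis [-0.0043  0.0046 -1.    ] y-yaw 16.94 F [ 0.1  0.3 -5.4] gap 0.06
total tool shift mm [470.4 198.4  -1.7] n 12 per row [39.2  16.54 -0.14] turn z 0.04
```

>>> send_rows:
  motion:
    - {"gripper":0,"travel":[15,6,0],"rotation":[0,0,0]}
    - {"gripper":0,"travel":[25,10,0],"rotation":[0,0,0]}
    - {"gripper":0,"travel":[30,13,0],"rotation":[0,0,0]}
    - {"gripper":0,"travel":[30,13,0],"rotation":[0,0,0]}
    - {"gripper":0,"travel":[30,13,0],"rotation":[0,0,0]}
    - {"gripper":0,"travel":[30,13,0],"rotation":[0,0,0]}
    - {"gripper":0,"travel":[30,13,0],"rotation":[0,0,0]}
    - {"gripper":0,"travel":[30,13,0],"rotation":[0,0,0]}
    - {"gripper":0,"travel":[30,13,0],"rotation":[0,0,0]}
    - {"gripper":0,"travel":[30,13,0],"rotation":[0,0,0]}
    - {"gripper":0,"travel":[30,13,0],"rotation":[0,0,0]}
    - {"gripper":0,"travel":[30,13,0],"rotation":[0,0,0]}

```text
t: 11.73
tcp_pos: [0.5151, 0.0092, 0.3186]
tool_rot: [0.596, 0.803, -0.0, -0.001]
force: [0.3, -0.3, -5.4]
finger_gap: 0.063
```

>>> send_rows:
  motion:
    - {"gripper":0,"travel":[30,13,0],"rotation":[0,0,0]}
    - {"gripper":0,"travel":[30,13,0],"rotation":[0,0,0]}
    - {"gripper":0,"travel":[30,13,0],"rotation":[0,0,0]}
    - {"gripper":0,"travel":[25,10,0],"rotation":[0,0,0]}
    - {"gripper":0,"travel":[15,3,0],"rotation":[0,0,0]}
    - {"gripper":0,"travel":[0,0,0],"rotation":[0,0,0]}
    - {"gripper":0,"travel":[0,0,0],"rotation":[0,0,0]}

```text
t: 12.32
tcp_pos: [0.5269, 0.1475, 0.3184]
tool_rot: [0.595, 0.804, -0.001, -0.001]
force: [-1.5, -0.5, -5.0]
finger_gap: 0.061
```

```bash
python3 -c "
from h import *
s=manip.sense();print(s['ft_torque'],s['force'])
plan([.642,.183,.32],16.9)
a=manip.snapshot('scene')[:,:,::-1];b=manip.snapshot('top')[:,:,::-1]
cv2.imwrite('pics/s8f.png',a);cv2.imwrite('pics/t8f.png',b)
cv2.imwrite('pics/s8.png',np.vstack([crop(a,310,100,510,310,2.0)[:290],crop(b,170,80,370,225,2.0)]).repeat(1,0))
A=crop(a,310,90,510,290,3.0);B=crop(b,170,70,350,250,3.33)
cv2.imwrite('pics/s8.png',cv2.resize(np.hstack([A[:599],B[:599]]),(800,400)))
"
```

```text
[-0.17859993 -0.05615093 -0.00027716] [-1.52405675 -0.46455388 -4.99584829]
t 12.32 tcp [0.5269 0.1475 0.3184] zaxis [-2.4e-03 -7.0e-04 -1.0e+00] y-yaw 16.99 F [-1.5 -0.5 -5. ] gap 0.061
total tool shift mm [  0.3 120.5  -1.9] n 4 per row [ 0.08 30.13 -0.48] turn z 0.09
```

View pics/s8.png

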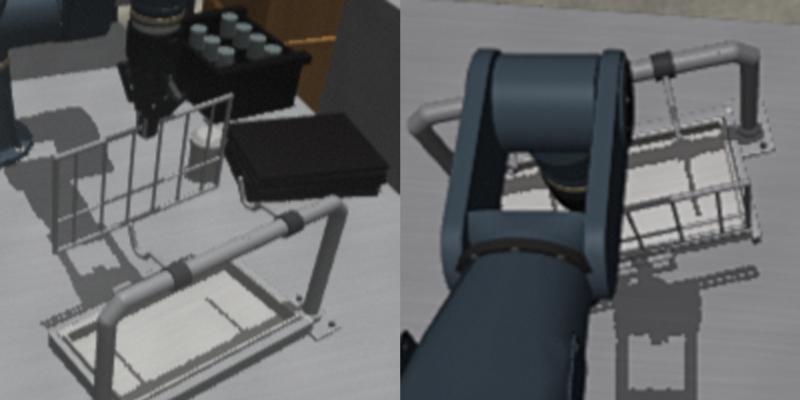

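```bash
python3 -c "
from h import *
ex=np.array([.957,.291,0]);ey=np.array([-.291,.957,0])
S=np.array([.642,.183,0])
def f(l,p):p=p-S;print(l,'stand x %.1f y %.1f'%(p@ex*1e3,p@ey*1e3))
z=.3375
a=onz('scene',337,169,z);b=onz('scene',425.5,138,z);f('rodR',a);f('rodL',b);f('mid',(a+b)/2);print(np.linalg.norm(a-b))
f('top rod R end',onz('top',326.3,152.4,z))
for u,v in((375.5,203),(430.5,179)):f('tip scene',onz('scene',u,v,.265))
for u,v in((221.05,146.3),(295.3,131.6)):f('tip top',onz('top',u,v,.265))
f('tcp',manip.sense()['tcp_pos'])
"
```

```text
rodR stand x -116.8 y -159.4
rodL stand x -112.4 y 154.7
mid stand x -114.6 y -2.3
0.3141208123557438
top rod R end stand x -123.7 y -158.6
tip scene stand x -12.9 y -101.8
tip scene stand x -16.2 y 100.1
tip top stand x -23.9 y 96.2
tip top stand x -26.1 y -98.6
tcp stand x -120.3 y -2.3
```

>>> send_rows:
  motion:
    - {"gripper":0,"travel":[0,0,25],"rotation":[0,0,0]}
    - {"gripper":0,"travel":[0,0,25],"rotation":[0,0,0]}
    - {"gripper":0,"travel":[2,10,0],"rotation":[0,0,0]}
    - {"gripper":0,"travel":[0,15,0],"rotation":[0,0,0]}
    - {"gripper":0,"travel":[0,15,0],"rotation":[0,0,0]}
    - {"gripper":0,"travel":[0,15,0],"rotation":[0,0,0]}
    - {"gripper":0,"travel":[0,15,0],"rotation":[0,0,0]}
    - {"gripper":0,"travel":[0,15,0],"rotation":[0,0,0]}
    - {"gripper":0,"travel":[0,15,0],"rotation":[0,0,0]}
    - {"gripper":0,"travel":[0,13,0],"rotation":[0,0,0]}
    - {"gripper":0,"travel":[0,10,0],"rotation":[0,0,0]}
    - {"gripper":0,"travel":[0,0,0],"rotation":[0,0,0]}

```text
t: 13.42
tcp_pos: [0.6487, 0.1838, 0.2701]
tool_rot: [0.596, 0.803, 0.002, 0.002]
force: [0.9, 1.5, -6.0]
finger_gap: 0.062
```

```bash
python3 -c "
from h import *
plan([.645,.184,.216],16.9)
a=manip.snapshot('scene')[:,:,::-1];b=manip.snapshot('top')[:,:,::-1]
cv2.imwrite('pics/s9f.png',a);cv2.imwrite('pics/t9f.png',b)
A=crop(a,330,110,500,300,3);B=crop(b,170,70,350,250,3.33)
cv2.imwrite('pics/s9.png',A[:599])
"
```

```text
t 13.42 tcp [0.6487 0.1838 0.2701] zaxis [ 4.4e-03  8.0e-04 -1.0e+00] y-yaw 16.8 F [ 0.9  1.5 -6. ] gap 0.062
total tool shift mm [ 1.3 -3.8 54.1] n 2 per row [ 0.66 -1.88 27.06] turn z -0.10
```

View pics/s9.png

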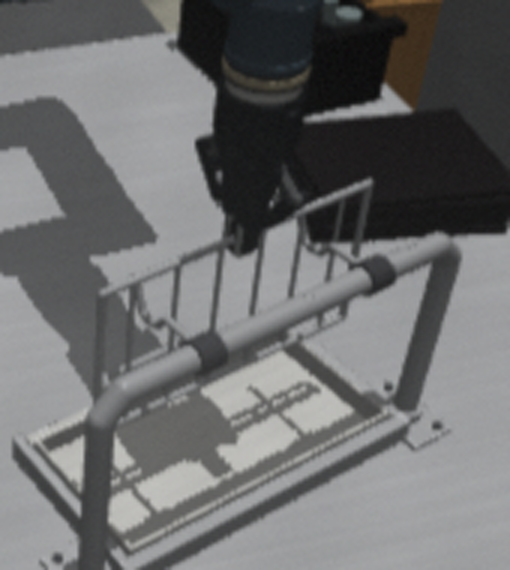

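>>> send_rows:
  motion:
    - {"gripper":0,"travel":[0,0,12],"rotation":[0,0,0]}
    - {"gripper":0,"travel":[0,0,12],"rotation":[0,0,0]}
    - {"gripper":0,"travel":[0,0,8],"rotation":[0,0,0]}
    - {"gripper":0,"travel":[0,0,0],"rotation":[0,0,0]}

```text
t: 13.85
tcp_pos: [0.6425, 0.1836, 0.2336]
tool_rot: [0.596, 0.803, -0.003, -0.003]
force: [-0.6, -0.5, -5.2]
finger_gap: 0.059
```

>>> send_rows:
  motion:
    - {"gripper":0,"travel":[0,0,6],"rotation":[0,0,0]}
    - {"gripper":0,"travel":[0,0,6],"rotation":[0,0,0]}
    - {"gripper":0,"travel":[0,0,0],"rotation":[0,0,0]}

```text
t: 14.1
tcp_pos: [0.6445, 0.1839, 0.2239]
tool_rot: [0.596, 0.803, -0.001, -0.001]
force: [-1.2, -0.3, -5.9]
finger_gap: 0.054
```

>>> send_rows:
  motion:
    - {"gripper":0,"travel":[0,0,3],"rotation":[0,0,0]}
    - {"gripper":0,"travel":[0,0,3],"rotation":[0,0,0]}
    - {"gripper":0,"travel":[0,0,0],"rotation":[0,0,0]}

```text
t: 14.35
tcp_pos: [0.6451, 0.184, 0.2188]
tool_rot: [0.596, 0.803, -0.0, -0.0]
force: [0.1, -0.5, -5.6]
finger_gap: 0.062
```

>>> send_rows:
  motion:
    - {"gripper":0,"travel":[0,0,2],"rotation":[0,0,0]}
    - {"gripper":0,"travel":[0,0,0],"rotation":[0,0,0]}

```text
t: 14.52
tcp_pos: [0.6456, 0.1841, 0.2182]
tool_rot: [0.596, 0.803, 0.0, 0.0]
force: [-0.3, 0.5, -2.3]
finger_gap: 0.058
```

>>> send_rows:
  motion:
    - {"gripper":0,"travel":[0,0,2],"rotation":[0,0,0]}
    - {"gripper":0,"travel":[0,0,0],"rotation":[0,0,0]}

```text
t: 14.68
tcp_pos: [0.6457, 0.1841, 0.2179]
tool_rot: [0.596, 0.803, 0.001, 0.001]
force: [-2.9, 0.0, 5.4]
finger_gap: 0.061
```

>>> send_rows:
  motion:
    - {"gripper":0,"travel":[0,0,2],"rotation":[0,0,0]}
    - {"gripper":0,"travel":[0,0,0],"rotation":[0,0,0]}

```text
t: 14.85
tcp_pos: [0.6457, 0.1841, 0.2177]
tool_rot: [0.595, 0.803, 0.001, 0.001]
force: [-6.3, -1.6, 11.4]
finger_gap: 0.062
```

>>> send_rows:
  motion:
    - {"gripper":0,"travel":[0,-3,0],"rotation":[0,0,0]}
    - {"gripper":0,"travel":[0,0,0],"rotation":[0,0,0]}
    - {"gripper":0,"travel":[0,0,0],"rotation":[0,0,0]}

```text
t: 15.1
tcp_pos: [0.6455, 0.184, 0.2178]
tool_rot: [0.596, 0.803, 0.004, 0.003]
force: [-0.3, -0.1, 7.7]
finger_gap: 0.054
```

```bash
python3 -c "
from h import *
s=manip.sense();t=s['ft_torque'];print('tau about stand x,y',t[:2]@[.957,.291],t[:2]@[-.291,.957])
plan([.645,.184,.216],16.9)
a=manip.snapshot('scene')[:,:,::-1]
cv2.imwrite('pics/s10.png',crop(a,355,150,485,250,6))
"
```

```text
tau about stand x,y 0.1359564134735825 0.010152215087029202
t 15.1 tcp [0.6455 0.184  0.2178] zaxis [ 0.0099  0.0021 -0.9999] y-yaw 16.87 F [-0.3 -0.1  7.7] gap 0.054
total tool shift mm [ 0.2 -0.5  1.8] n 1 per row [ 0.16 -0.5   1.79] turn z -0.03
```

View pics/s10.png

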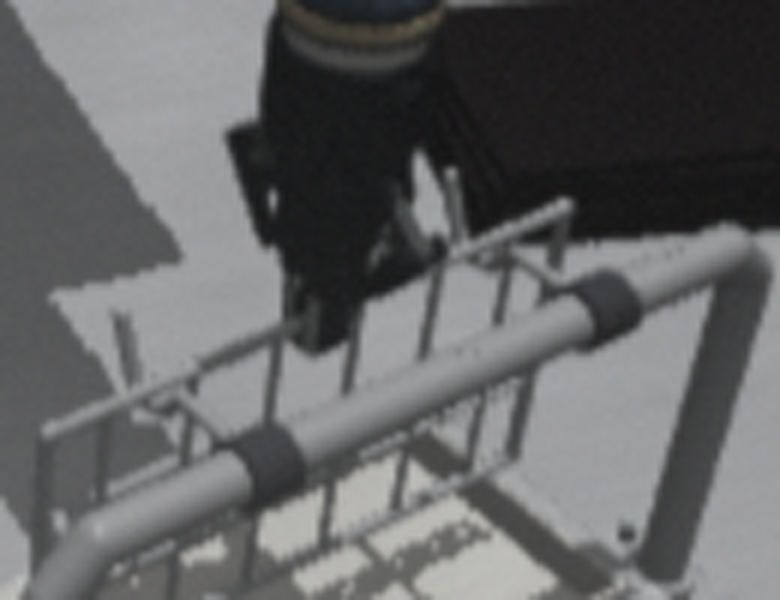

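>>> send_rows:
  motion:
    - {"gripper":0,"travel":[0,0,-2],"rotation":[0,0,0]}
    - {"gripper":0,"travel":[0,0,0],"rotation":[0,0,0]}
    - {"gripper":0,"travel":[0,0,0],"rotation":[0,0,0]}
    - {"gripper":0,"travel":[0,0,0],"rotation":[0,0,0]}

```text
t: 15.48
tcp_pos: [0.6448, 0.1837, 0.2179]
tool_rot: [0.596, 0.803, 0.003, 0.002]
force: [1.3, 1.5, 6.5]
finger_gap: 0.061
```

>>> send_rows:
  motion:
    - {"gripper":35,"travel":[0,0,0],"rotation":[0,0,0]}
    - {"gripper":35,"travel":[0,0,0],"rotation":[0,0,0]}
    - {"gripper":35,"travel":[0,0,0],"rotation":[0,0,0]}
    - {"gripper":35,"travel":[0,0,0],"rotation":[0,0,0]}
    - {"gripper":35,"travel":[0,0,0],"rotation":[0,0,0]}
    - {"gripper":35,"travel":[0,0,0],"rotation":[0,0,0]}

```text
t: 15.98
tcp_pos: [0.6421, 0.1831, 0.2149]
tool_rot: [0.596, 0.803, -0.0, -0.0]
force: [0.3, -0.4, 0.2]
finger_gap: 0.407
```

>>> send_rows:
  motion:
    - {"gripper":35,"travel":[0,0,-10],"rotation":[0,0,0]}
    - {"gripper":35,"travel":[0,0,-20],"rotation":[0,0,0]}
    - {"gripper":35,"travel":[0,0,-25],"rotation":[0,0,0]}
    - {"gripper":35,"travel":[0,0,-30],"rotation":[0,0,0]}
    - {"gripper":35,"travel":[0,0,-30],"rotation":[0,0,0]}
    - {"gripper":35,"travel":[0,-40,0],"rotation":[0,0,0]}
    - {"gripper":35,"travel":[0,-40,0],"rotation":[0,0,0]}
    - {"gripper":35,"travel":[0,-40,0],"rotation":[0,0,0]}
    - {"gripper":35,"travel":[0,-40,0],"rotation":[0,0,0]}
    - {"gripper":35,"travel":[0,-40,0],"rotation":[0,0,0]}
    - {"gripper":35,"travel":[0,0,0],"rotation":[0,0,0]}

```text
t: 16.9
tcp_pos: [0.4407, 0.1241, 0.3292]
tool_rot: [0.596, 0.803, -0.004, -0.004]
force: [-0.8, -0.1, -0.3]
finger_gap: 0.412
```

```bash
python3 -c "
from h import *
plan([.645,.184,.216],16.9)
a=manip.snapshot('scene')[:,:,::-1];b=manip.snapshot('top')[:,:,::-1]
A=crop(a,330,130,500,310,3);B=crop(b,170,80,350,260,3)
cv2.imwrite('pics/f.png',cv2.resize(np.hstack([A,B]),(800,411)))
"
```

```text
t 16.9 tcp [0.4407 0.1241 0.3292] zaxis [-0.0117 -0.0011 -0.9999] y-yaw 16.9 F [-0.8 -0.1 -0.3] gap 0.412
total tool shift mm [ -2.4 214.2 110.7] n 6 per row [-0.4  35.7  18.46] turn z -0.00
```

View pics/f.png

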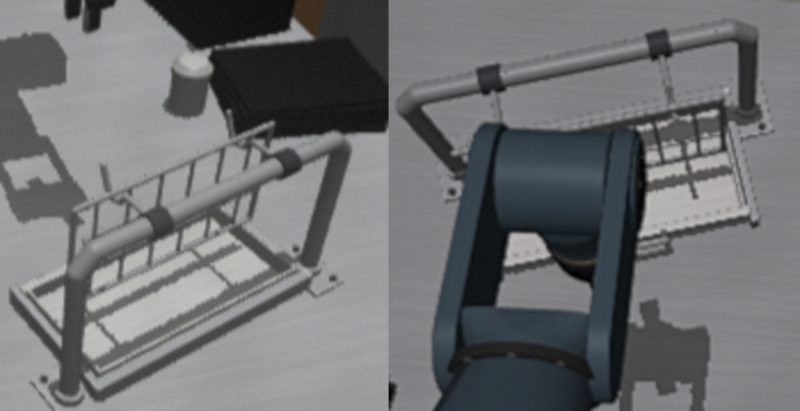

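>>> send_rows:
  motion:
    - {"gripper":35,"travel":[0,0,0],"rotation":[0,0,0]}
    - {"gripper":35,"travel":[0,0,0],"rotation":[0,0,0]}
    - {"gripper":35,"travel":[0,0,0],"rotation":[0,0,0]}
    - {"gripper":35,"travel":[0,0,0],"rotation":[0,0,0]}
    - {"gripper":35,"travel":[0,0,0],"rotation":[0,0,0]}
    - {"gripper":35,"travel":[0,0,0],"rotation":[0,0,0]}
    - {"gripper":35,"travel":[0,0,0],"rotation":[0,0,0]}
    - {"gripper":35,"travel":[0,0,0],"rotation":[0,0,0]}
    - {"gripper":35,"travel":[0,0,0],"rotation":[0,0,0]}
    - {"gripper":35,"travel":[0,0,0],"rotation":[0,0,0]}
    - {"gripper":35,"travel":[0,0,0],"rotation":[0,0,0]}
    - {"gripper":35,"travel":[0,0,0],"rotation":[0,0,0]}

```text
t: 18.0
tcp_pos: [0.451, 0.125, 0.3303]
tool_rot: [0.596, 0.803, 0.0, 0.0]
force: [-0.6, 0.5, 0.4]
finger_gap: 0.405
```

```bash
python3 -c "
from h import *
p=onz('top',294,187.3,.05)-[.645,.184,0.05];print(p@[.957,.291,0],p@[-.291,.957,0])
print(manip.sign_off())"
```

```text
-0.11664697417952322 -0.062125414786246225
the job is handed in; nothing more can be done
None
```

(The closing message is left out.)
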